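# Reset a locked needle valve to its memory mark

## Task

Reset the needle valve on the bench to its memory mark: swing the lock ring's lever well round anticlockwise to loosen it, turn the adjuster until its pointer lines up with the upright index tab, then swing the lever back clockwise until it is fully tight, with the pointer still in line. Leave the index tab as it is set, and do not knock or shift the beaker, bottle and petri dish standing round the valve.

Things in the scene. Friction and masses are not known exactly. Their poses are not given: they have to be found in the camera images.
- valve: Needle valve fixed to the bench: aluminium foot plate 150 x 130 x 12 mm, drum, two hose barbs along x (to 85 mm from centre); above, round one vertical axis, an index collar, steel lock ring and aluminium adjuster with knob (top 81 mm up). Origin: on that axis at bench level, z up. Unturned, x points away from the robot, y to its left; turned up to 0.35 rad either way
- lock_ring (a joint): Angle of lock ring and lever, rad, growing anticlockwise from above. 0 = against its stop, tight; 0.9 = end of travel, loose. At 0 the lever points 0.45 rad clockwise of the valve's -y axis (right, somewhat towards the robot). It grips the adjuster below about 0.3 rad, harder towards 0; above that the adjuster is free. Stays where left; 6 to 9 N on the post moves it
- lever_post (a point): Centre of the top (94 mm above the bench) of the black upright post on the end of the lock ring's lever, 98 mm from the valve's axis. Post 18 mm in diameter, exposed from 51 to 94 mm above the bench; the steel lever below it is 16 mm wide with its upper face at 50 mm. Push the post sideways
- adjuster (a joint): Angle of the adjuster and its pointer, rad, growing anticlockwise seen from above, limits -1.1 and 1.1; at 0 the pointer lies along the valve's +y axis. When the ring is loose about 2 N on the post turns it and it stays where it is left; when the ring is tight it is held fast and must not be forced
- pointer_post (a point): Centre of the top (93 mm above the bench) of the black upright post on the adjuster's pointer arm, 74 mm from the valve's axis. Post 18 mm in diameter, exposed from 59 to 93 mm above the bench; the arm below it is 14 mm wide with its upper face at 59 mm. Push the post sideways
- pointer_tip (a point): Point 105 mm from the valve's axis and 55 mm above the bench, 2 mm beyond the end of the pointer's narrow (5 mm wide) tip
- index (a joint): Angle of the memory index, rad, anticlockwise from above, 0 along the valve's +y axis. The pointer is in line when joint adjuster equals this. The index is very stiff and stays as found
- index_tip (a point): Point 105 mm from the valve's axis and 55 mm above the bench, 2 mm inside the inner face of the upright dark steel index tab (6 x 6 mm, its top 61 mm above the bench). It coincides with point pointer_tip when the pointer is exactly in line
- beaker: Glass beaker 52 mm wide, 68 mm tall, standing loose behind the valve; origin at the centre of its underside. Leave it standing where it is
- bottle: White plastic reagent bottle with a ribbed screw cap, 40 mm wide, 82 mm tall, standing loose on the robot's side of the valve; origin at the centre of its underside. Leave it standing where it is
- petri_dish: Petri dish with lid, 62 mm wide, 14 mm tall, lying loose on the robot's side of the valve; origin at the centre of its underside. Leave it where it is

How it is judged (in metres and radians):
On the way, in this order (a step that is already met when the one before it is completed fails the run):
1. the lock ring is loosened (lever at least 0.4 rad anticlockwise of tight) (value of joint lock_ring above 0.4 rad), for 0.1 s.
2. with the ring loose, the pointer is brought in line with the index tab (within 6 mm at the tip) (horizontal distance between pointer_tip and index_tip below 0.006 m and value of joint lock_ring above 0.3 rad), for 0.2 s.
3. the lock ring is tightened again (lever within 0.1 rad of its tight stop) (value of joint lock_ring below 0.1 rad), for 0.2 s.
At the end, for the whole second after the job is handed in: The lock ring's lever is within 0.1 rad of its tight stop and the pointer's tip point is within 6 mm of the index tab's point (value of joint lock_ring below 0.1 rad and horizontal distance between pointer_tip and index_tip below 0.006 m); the robot touches nothing.
It fails at once if the index tab was shifted by more than 6 mm (distance of index_tip from where it was at the start of the episode above 0.006 m).
It fails at once if the beaker was shifted by more than 20 mm or tipped (distance of beaker from where it was at the start of the episode above 0.02 m or angle between beaker's own z axis and vertical above 0.4 rad).
It fails at once if the bottle was shifted by more than 20 mm or tipped (distance of bottle from where it was at the start of the episode above 0.02 m or angle between bottle's own z axis and vertical above 0.4 rad).
It fails at once if the petri dish was shifted by more than 20 mm or tipped (distance of petri_dish from where it was at the start of the episode above 0.02 m or angle between petri_dish's own z axis and vertical above 0.4 rad).
It also fails if it takes over 48 s, if anything falls off the work surface, if the arm or the gripper's body presses on something with over 40 N, if the wrist force passes 120 N, or if a joint passes its speed limit or range.

## Robot

A 6-joint arm with a two-finger parallel gripper is mounted at the origin on a cart in front of the work surface, level with it; the furniture and walls round the work are solid. World frame = base frame: x ahead of the robot, y to its left, z up, the work surface at z = 0. Lengths are in m, angles in degrees, forces in N, time in s.
With the tool pointing down it reaches from about 0.4 to 0.925 m from the base axis. Payload 12.5 kg.
Tool frame: the origin (TCP) lies between the finger pads; the fingertips stand 25 mm ahead of it and the grasp point (between the pads) lies 6 mm ahead of it; z points along the fingers, y is the direction in which the jaws open and shut (so a half turn about z gives the same grasp; the last joint's range is limited). The gripper opens to 95 mm and grips with 3 to 60 N. Pads are 20 mm wide; open, the fingers measure 119 mm over their backs; the gripper's body (75 mm by 180 mm) begins 59 mm behind the grasp point.
Start: joints at [-75.035, 28.126, 89.318, -0, 62.55, -6.05], TCP at [0.224, -0.583, 0.24] pointing down, gripper open.
Joint ranges: [-177.58, 177.58], [-47.91, 125.51], [2.72, 160], [-65.01, 245.01], [3.68, 167.84], [-153.87, 153.87]. Speed limits (degrees/s): [127.2, 127.2, 159.86, 180, 180, 180].

## Interface

Orientations are given as [roll, pitch, yaw] about the fixed x, y, z axes, in that order (R = Rz(yaw) Ry(pitch) Rx(roll)).
In Python, from workcell import monitor, cams, ticket gives the robot as it stands.
- The arm moves only by the tool drive_tool, never from a script. Its argument "moves" is one flat list of numbers, 4 for each row, row after row: the shift along the tool's x, y, z in cm, then the turn about the tool's z in degrees. In form: [x, y, z, spin, x, y, z, spin, ...]. A call has 1 to 12 rows; each row is the pose to reach, as a shift and turn from the pose measured when the call began, along the tool's axes at that moment; what a row does not reach only later rows make up. A row lasts 1/10 s, in which the tool goes at most 50 mm and 8.59 degrees, less where a joint would pass 70% of its speed; a pose out of reach is approached as far as the arm can. A call with a gripper value outside its range is refused whole. "hand" is the opening in per cent of the stroke, from 0 (shut) to 100 (fully open), set as the call begins (left out, the last holds). The fingers move at their own pace and stop on an object; the grip force is fixed at half the most. Time passes only in rows, so rows that repeat a pose let the fingers close. It gives the time, the measured TCP pose, the force and the opening at its end, in the units of the state.
- monitor.read_state(): the state, without advancing time (a new reading comes with each control period).
- cams.snapshot(name): name is "scene" or "top" or "wrist"; returns a dict with "frame" (384x512x3 uint8, red, green, blue), "fx", "fy", "cx", "cy" (pixels), "D" ([k1, k2, p1, p2, k3] as OpenCV has them; the pictures are not rectified), "R" (3x3) and "t" (3): a world point X has camera coordinates R X + t; the wrist camera has in their place "T_tool_cam" (4x4, takes a point from camera to tool coordinates, whose origin is the TCP and whose axes are the flange's). Camera axes: x right, y down, z forward; pixel columns grow to the right and rows downward; lengths in m; the calibration is good to about 2 mm. A picture is of the moment at which its call begins: read the wrist's pose just before it. There is no depth.
- ticket.finish_job(): hands the job in, once; it reports no verdict.
The state is a dict: "time_s": time; "joint_positions": joint angles; "joint_velocities": joint speeds; "joint_efforts": joint torques, N m; "position": TCP position; "tcp_rot": TCP orientation; "force": force on the tool from outside, world axes, zero at the start; "ft_torque": the same for the moment, N m; "width": opening from 0.0 (shut) to 1.0 (fully open).
Only numpy, scipy, OpenCV 4.12 (cv2) and the standard library are available. Lean on these libraries where they do the work, as an engineer would, in place of code of your own. Each camera call takes 0.05 s, during which the arm holds its last target. There are 200 camera calls.

## Working session

There is one attempt and no reset: what is moved stays moved. The work goes in short steps, Python scripts to look and compute and a tool call to move; the robot and the scene stay as the last step left them, time stands still between calls to the robot, and variables do not carry over. Pictures are saved under pics/ and viewed, about 8 in all and at most 12, crops included, and the job is handed in when it is done.

Besides the shell and the picture viewer there is one more tool, called after ">>>" as name(argument=value, ...) on one line, values as JSON. drive_tool: Moves the arm, as the interface text tells. Its arguments: {"type":"object","properties":{"moves":{"type":"array","items":{"type":"number"}},"hand":{"type":"number"}},"required":["moves"]}

```bash
mkdir -p pics; ls
python3 - <<'E'
from workcell import monitor,cams
import cv2,pickle
s=monitor.read_state();print(s)
d={}
for n in ("scene","top"):
    c=cams.snapshot(n);d[n]=c
    cv2.imwrite(f"pics/{n}0.png",cv2.resize(c["frame"][:,:,::-1],(800,600),interpolation=cv2.INTER_CUBIC))
    print(n,c["fx"],c["cx"],c["cy"],c["D"],c["R"],c["t"])
pickle.dump(d,open("c0.pkl","wb"))
E
```

```text
pics
{'time_s': 0.0, 'joint_positions': array([-7.50376933e+01,  2.81638584e+01,  8.93512923e+01, -1.16130064e-03,
        6.25502840e+01, -6.04972866e+00]), 'joint_velocities': array([ 0.03578896, -0.0057185 , -0.10977443, -0.01554446, -0.08354314,
       -0.00335105]), 'joint_efforts': array([-1.33282672e-03, -6.12658024e+01, -2.58186132e+01,  6.91797235e-02,
        4.81723552e-02, -1.70331118e-04]), 'position': array([ 0.22406682, -0.58320713,  0.23905786]), 'tcp_rot': array([-1.79934821e+02, -5.87206019e-03,  2.10125679e+01]), 'force': array([ 0.1395348 , -0.18221261, -0.23304661]), 'ft_torque': array([ 0.02382896, -0.0143672 ,  0.03022839]), 'width': 1.0023054695243427}
scene 394.0152642654401 249.49643850631702 193.52631914875096 [0.0217607 0.        0.        0.        0.       ] [[-0.73154577 -0.68168279  0.01222127]
 [-0.47241944  0.49388801 -0.72999623]
 [ 0.49158993 -0.53979922 -0.68334189]] [0.4224253  0.32526942 0.64158521]
top 421.42211760461765 251.4556141480339 194.26519156733255 [-0.0284481  0.         0.         0.         0.       ] [[-0.0079281  -0.99955467 -0.02876815]
 [-0.99410161  0.01099015 -0.10789438]
 [ 0.1081625   0.02774306 -0.99374604]] [0.06643552 0.55751494 0.92778787]
```

View pics/top0.png

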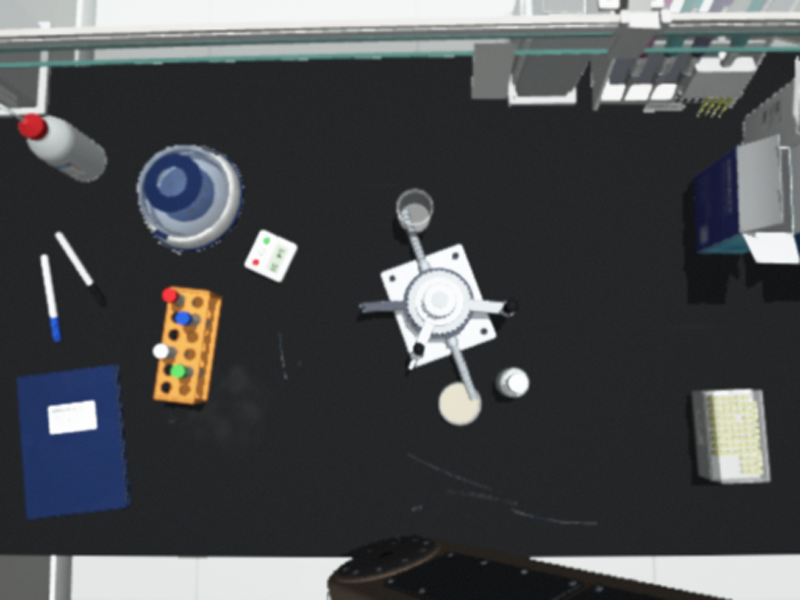

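View pics/scene0.png

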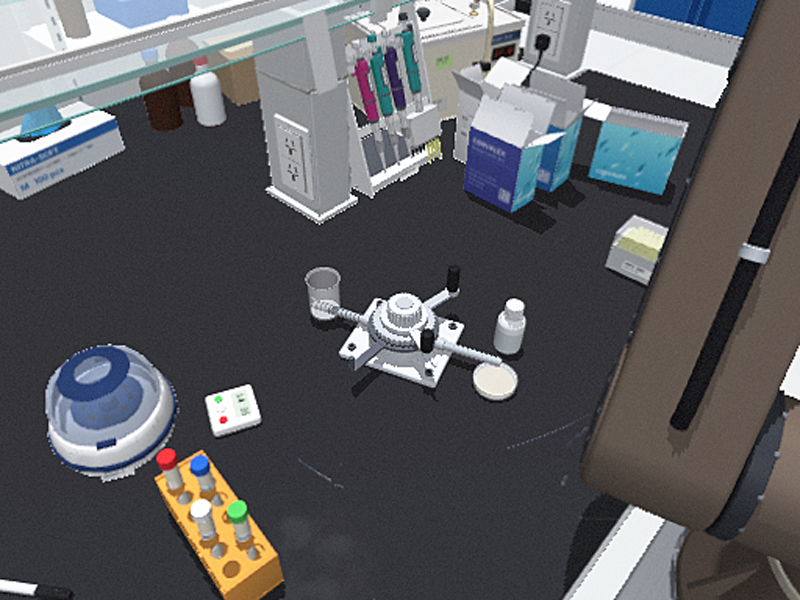

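The valve is yawed about +0.3 rad. At 800 px scale in the top view, the lever post is near (510,307), the pointer post near (418,349) and the index near (360,307). I'll enlarge both views to measure them.

```bash
python3 - <<'E'
import pickle,cv2
d=pickle.load(open("c0.pkl","rb"))
# top crop x 220..350,y 115..275 (native)
c=d["top"]["frame"][135:265,220:350,::-1]
cv2.imwrite("pics/topc.png",cv2.resize(c,None,fx=4.6,fy=4.6,interpolation=cv2.INTER_CUBIC))
E
cat > h.py <<'E'
import numpy as np,cv2
def world(c,uv,z):
    K=np.array([[c["fx"],0,c["cx"]],[0,c["fy"],c["cy"]],[0,0,1]])
    n=cv2.undistortPoints(np.array([[uv]],float),K,np.array(c["D"]))[0,0]
    R,t=np.array(c["R"]),np.array(c["t"]); o=-R.T@t; r=R.T@np.array([*n,1])
    return o+r*(z-o[2])/r[2]
def wristcam(c,s):
    from scipy.spatial.transform import Rotation as Ro
    T=np.eye(4);T[:3,:3]=Ro.from_euler('xyz',s["tcp_rot"],degrees=True).as_matrix();T[:3,3]=s["position"]
    W=np.linalg.inv(T@c["T_tool_cam"]); c=dict(c);c["R"]=W[:3,:3];c["t"]=W[:3,3];return c
def px(c,X):
    K=np.array([[c["fx"],0,c["cx"]],[0,c["fy"],c["cy"]],[0,0,1]])
    return cv2.projectPoints(np.array([X],float),cv2.Rodrigues(np.array(c["R"]))[0],np.array(c["t"]),K,np.array(c["D"]))[0][0,0]
E
```

```text
(no output)
```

View pics/topc.png

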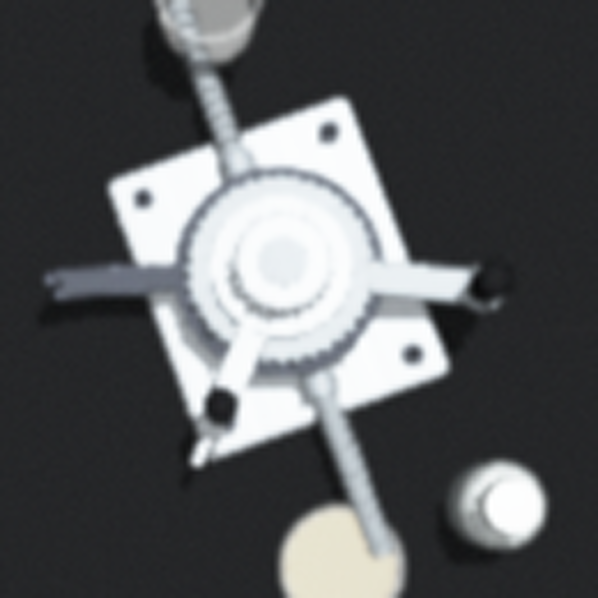

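In the crop I read: knob centre (282,262), lever post top (492,279), pointer post top (220,404), pointer end (200,460), index tab (52,284), and plate corners (110,185), (345,98), (448,370), (215,458).

Run:
```python
import pickle
from h import *
np.set_printoptions(precision=4,suppress=True)
c=pickle.load(open("c0.pkl","rb"))["top"]
g=lambda u,v,z: world(c,(220+(u+.5)/4.6-.5,135+(v+.5)/4.6-.5),z)
P=[g(*p,.012) for p in((110,185),(345,98),(448,370),(215,458))]
o=np.mean(P,0);print("plate",o,np.linalg.norm(P[0]-P[1]),np.linalg.norm(P[1]-P[2]))
e=(P[0]+P[1]-P[2]-P[3]);yaw=np.degrees(np.arctan2(e[1],e[0]));print("yaw",yaw)
print("knob",g(282,262,.081)); o=(o+g(282,262,.081))/2
for n,u,v,z in(("lever",492,279,.094),("pointer",220,404,.093),("tip",200,460,.055),("idx",52,284,.058),("beaker",212,10,.06),("dish",342,565,.014),("bottle",512,505,.082)):
    p=g(u,v,z);q=p-o;print(n,p[:2],"r",np.hypot(*q[:2]),"ang",np.degrees(np.arctan2(q[1],q[0])))
```

```text
plate [ 0.5584 -0.0052  0.012 ] 0.12739706376112303 0.14715343342658024
yaw 19.909794559841362
knob [ 0.5578 -0.0038  0.081 ]
lever [ 0.5474 -0.0996] r 0.09569724367491678 ang -96.42164890502576
pointer [0.4912 0.0262] r 0.07356542140659456 ang 155.39923591783003
tip [0.4662 0.0356] r 0.10028892499547631 ang 156.4200406956296
idx [0.5511 0.1059] r 0.11060780278355793 ang 93.65035946649763
beaker [0.6841 0.0274] r 0.12993463649564296 ang 14.206871297196074
dish [ 0.4144 -0.0339] r 0.1467176660305135 ang -168.4094531454863
bottle [ 0.4439 -0.1078] r 0.1539784735072945 ang -137.85768800827105
```

```bash
cat >> h.py <<'E'
O=np.array([.558,-.0045])
def rel(targets):   # world x,y,z,yaw -> rows in tool axes
    from workcell import monitor
    s=monitor.read_state();y=np.radians(s["tcp_rot"][2]);p=s["position"]
    print("t",s["time_s"],"tcp",p.round(4),s["tcp_rot"].round(1),"F",s["force"].round(1),"w",round(s["width"],3))
    for X,Y,Z,W in targets:
        a,b=X-p[0],Y-p[1]
        w=(s["tcp_rot"][2]-W+180)%360-180
        print([round(v,1) for v in(100*(a*np.cos(y)+b*np.sin(y)),100*(a*np.sin(y)-b*np.cos(y)),100*(p[2]-Z),w)])
def pol(r,deg,z,yaw=None):  # pose round the valve axis, tool x radial
    a=np.radians(deg);return (*(O+r*np.array([np.cos(a),np.sin(a)])),z,deg if yaw is None else yaw)
E
python3 -c "
from h import *
rel([pol(.098,-96,.2,84),pol(.098,-96,.088,84)])"
```

```text
t 0.1 tcp [ 0.2241 -0.5832  0.2391] [-179.9   -0.    21. ] F [ 0.3 -0.1 -0.6] w 1.001
[np.float64(47.5), np.float64(-33.3), np.float64(3.9), np.float64(-63.0)]
[np.float64(47.5), np.float64(-33.3), np.float64(15.1), np.float64(-63.0)]
```

>>> drive_tool(moves=[47.5,-33.3,3.9,-63,47.5,-33.3,3.9,-63,47.5,-33.3,3.9,-63,47.5,-33.3,3.9,-63,47.5,-33.3,3.9,-63,47.5,-33.3,3.9,-63,47.5,-33.3,3.9,-63,47.5,-33.3,3.9,-63,47.5,-33.3,3.9,-63,47.5,-33.3,3.9,-63,47.5,-33.3,3.9,-63,47.5,-33.3,3.9,-63], hand=45)

```text
time_s: 1.3
position: [0.5492, -0.0991, 0.2001]
tcp_rot: [-180.0, -0.1, 84.1]
force: [-0.5, -1.2, -0.3]
width: 0.447
```

>>> drive_tool(moves=[0,0,0,0,0,0,0,0])

```text
time_s: 1.5
position: [0.5492, -0.0984, 0.1996]
tcp_rot: [-179.9, -0.1, 84.2]
force: [0.7, -0.0, 0.2]
width: 0.448
```

Run:
```python
from h import *
from workcell import monitor,cams
import pickle
rel([pol(.098,-96,.2,84),pol(.098,-96,.088,84)])
s=monitor.read_state();c=wristcam(cams.snapshot("wrist"),s);pickle.dump(c,open("w1.pkl","wb"))
cv2.imwrite("pics/w1.png",cv2.resize(c["frame"][:,:,::-1],(768,576),interpolation=cv2.INTER_CUBIC))
for X in((*pol(.098,-96,.094)[:3],),(*O,.081),pol(.074,155.5,.093)[:3],pol(.105,93.7,.055)[:3]): print(px(c,X)*1.5)
```

```text
t 1.5 tcp [ 0.5492 -0.0984  0.1996] [-1.799e+02 -1.000e-01  8.420e+01] F [ 0.7 -0.   0.2] w 0.448
[np.float64(-0.4), np.float64(-0.1), np.float64(-0.0), np.float64(0.2)]
[np.float64(-0.4), np.float64(-0.1), np.float64(11.2), np.float64(0.2)]
[383.04191186 309.06150844]
[383.68091491 126.37540999]
[243.84881485  75.73504222]
[352.05643122 -66.04924729]
```

View pics/w1.png

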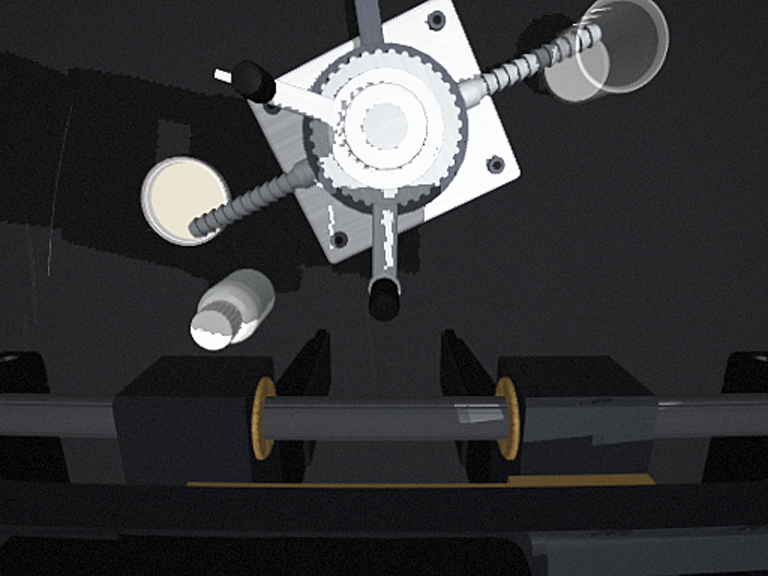

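The wrist view agrees with the map to about 2 mm: lever post at (385,303), knob at (386,126). I'll straddle the post.

>>> drive_tool(moves=[-0.3,0,4,0,-0.3,0,8,0,-0.3,0,11.2,0,-0.3,0,11.2,0,-0.3,0,11.2,0])

```text
time_s: 2.05
position: [0.5483, -0.1031, 0.0884]
tcp_rot: [-179.9, -0.1, 84.1]
force: [0.9, -0.3, 0.2]
width: 0.449
```

>>> drive_tool(moves=[0,0,0,0,0,0,0,0,0,0,0,0,0,0,0,0], hand=27)

```text
time_s: 2.45
position: [0.5485, -0.1032, 0.0892]
tcp_rot: [-180.0, -0.1, 84.1]
force: [-0.4, -0.8, -0.1]
width: 0.271
```

```bash
python3 -c "
from h import *
rel([pol(.098,a,.088,a+180) for a in range(-92,-40,4)])"
```

```text
t 2.45 tcp [ 0.5485 -0.1032  0.0892] [-1.80e+02 -1.00e-01  8.41e+01] F [-0.4 -0.8 -0.1] w 0.271
[np.float64(0.1), np.float64(0.6), np.float64(0.1), np.float64(-3.9)]
[np.float64(0.2), np.float64(1.3), np.float64(0.1), np.float64(-7.9)]
[np.float64(0.3), np.float64(2.0), np.float64(0.1), np.float64(-11.9)]
[np.float64(0.5), np.float64(2.6), np.float64(0.1), np.float64(-15.9)]
[np.float64(0.7), np.float64(3.3), np.float64(0.1), np.float64(-19.9)]
[np.float64(1.0), np.float64(3.9), np.float64(0.1), np.float64(-23.9)]
[np.float64(1.3), np.float64(4.5), np.float64(0.1), np.float64(-27.9)]
[np.float64(1.6), np.float64(5.1), np.float64(0.1), np.float64(-31.9)]
[np.float64(2.0), np.float64(5.7), np.float64(0.1), np.float64(-35.9)]
[np.float64(2.4), np.float64(6.2), np.float64(0.1), np.float64(-39.9)]
[np.float64(2.9), np.float64(6.7), np.float64(0.1), np.float64(-43.9)]
[np.float64(3.3), np.float64(7.2), np.float64(0.1), np.float64(-47.9)]
[np.float64(3.9), np.float64(7.6), np.float64(0.1), np.float64(-51.9)]
```

>>> drive_tool(moves=[0.1,0.6,0.1,-4,0.2,1.3,0.1,-8,0.3,2,0.1,-12,0.5,2.6,0.1,-16])

```text
time_s: 2.85
position: [0.5745, -0.1011, 0.0884]
tcp_rot: [-179.9, -0.1, 100.3]
force: [-4.5, -4.5, 2.4]
width: 0.269
```

```bash
python3 -c "
from h import *
rel([pol(.098,a,.088,a+180) for a in range(-78,-44,3)])"
```

```text
t 2.85 tcp [ 0.5745 -0.1011  0.0884] [-1.799e+02 -1.000e-01  1.003e+02] F [-4.5 -4.5  2.4] w 0.269
[np.float64(0.0), np.float64(0.4), np.float64(0.0), np.float64(-1.7)]
[np.float64(0.0), np.float64(0.9), np.float64(0.0), np.float64(-4.7)]
[np.float64(0.1), np.float64(1.4), np.float64(0.0), np.float64(-7.7)]
[np.float64(0.2), np.float64(1.9), np.float64(0.0), np.float64(-10.7)]
[np.float64(0.3), np.float64(2.4), np.float64(0.0), np.float64(-13.7)]
[np.float64(0.4), np.float64(2.9), np.float64(0.0), np.float64(-16.7)]
[np.float64(0.6), np.float64(3.4), np.float64(0.0), np.float64(-19.7)]
[np.float64(0.8), np.float64(3.9), np.float64(0.0), np.float64(-22.7)]
[np.float64(1.0), np.float64(4.4), np.float64(0.0), np.float64(-25.7)]
[np.float64(1.2), np.float64(4.8), np.float64(0.0), np.float64(-28.7)]
[np.float64(1.5), np.float64(5.3), np.float64(0.0), np.float64(-31.7)]
[np.float64(1.7), np.float64(5.7), np.float64(0.0), np.float64(-34.7)]
```

>>> drive_tool(moves=[0,0.4,0,-1.7,0,0.9,0,-4.7,0.1,1.4,0,-7.7,0.2,1.9,0,-10.7,0.3,2.4,0,-13.7,0.4,2.9,0,-16.7,0.6,3.4,0,-19.7,0.8,3.9,0,-22.7,1,4.4,0,-25.7,1.2,4.8,0,-28.7,1.4,5.2,0,-31,1.4,5.2,0,-31])

```text
time_s: 4.05
position: [0.6231, -0.0781, 0.0885]
tcp_rot: [-179.9, -0.1, 131.3]
force: [-0.3, -2.9, -0.4]
width: 0.271
```

>>> drive_tool(moves=[0,0,0,0,0,0,0,0,0,0,0,0], hand=45)

```text
time_s: 4.35
position: [0.6231, -0.078, 0.0886]
tcp_rot: [-179.9, -0.1, 131.3]
force: [-0.7, 0.6, 0.4]
width: 0.437
```

>>> drive_tool(moves=[0,0,-4,0,0,0,-8,0,0,0,-11,0,0,0,-11,0])

```text
time_s: 4.75
position: [0.6248, -0.0783, 0.203]
tcp_rot: [179.8, 0.2, 131.3]
force: [-0.8, 0.5, -0.2]
width: 0.451
```

```bash
python3 -c "
from h import *
rel([pol(.074,155.5,.2,155.5)])"
```

```text
t 4.75 tcp [ 0.6248 -0.0783  0.203 ] [179.8   0.2 131.3] F [-0.8  0.5 -0.2] w 0.451
[np.float64(16.7), np.float64(-3.2), np.float64(0.3), np.float64(-24.2)]
```

Next I'll move above the pointer post and look down with the wrist camera.

>>> drive_tool(moves=[16.7,-3.2,0.3,-24,16.7,-3.2,0.3,-24,16.7,-3.2,0.3,-24,16.7,-3.2,0.3,-24,16.7,-3.2,0.3,-24,16.7,-3.2,0.3,-24,16.7,-3.2,0.3,-24])

```text
time_s: 5.45
position: [0.4915, 0.0255, 0.1989]
tcp_rot: [179.9, 0.3, 155.2]
force: [0.0, 0.8, 0.3]
width: 0.448
```

Run:
```python
from h import *
from workcell import monitor,cams
import pickle
rel([pol(.074,155.5,.2,155.5)])
s=monitor.read_state();c=wristcam(cams.snapshot("wrist"),s);pickle.dump(c,open("w2.pkl","wb"))
cv2.imwrite("pics/w2.png",cv2.resize(c["frame"][:,:,::-1],(768,576),interpolation=cv2.INTER_CUBIC))
for X in((*pol(.098,-50,.094)[:3],),(*O,.081),pol(.074,155.5,.093)[:3],pol(.105,93.7,.055)[:3]): print(px(c,X)*1.5)
```

```text
t 5.45 tcp [0.4915 0.0255 0.1989] [179.9   0.3 155.2] F [0.  0.8 0.3] w 0.448
[np.float64(0.1), np.float64(0.0), np.float64(-0.1), np.float64(-0.3)]
[319.88690553 538.28893894]
[383.82949838 407.10187102]
[383.0625482  298.01219738]
[525.91528734 317.33263974]
```

View pics/w2.png

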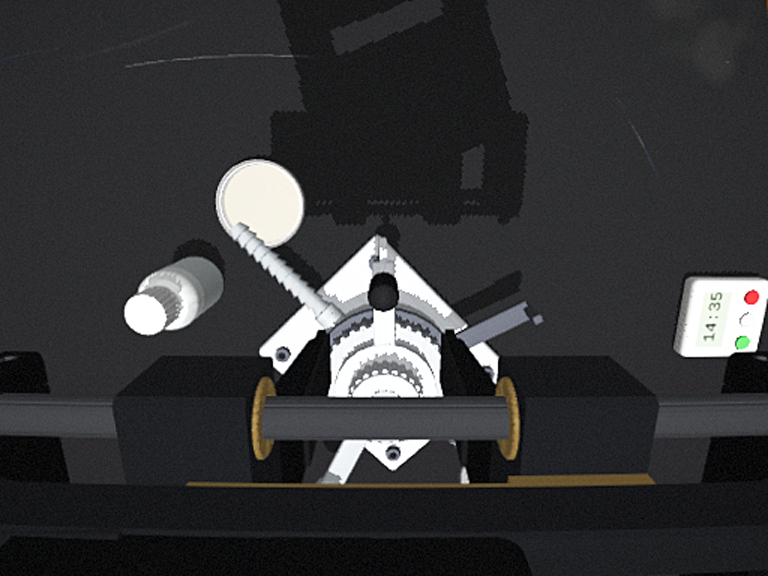

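The index tab top is at (538,320) and the pointer post top at (384,292), both as mapped. The wrist picture sits about 6 px off in v, which is within the calibration error.

Run:
```python
from h import *
import pickle
c=pickle.load(open("w2.pkl","rb"))
for uv in((538,320),(538,326)):
    q=world(c,np.array(uv)/1.5,.061)[:2]-O;print(np.hypot(*q),np.degrees(np.arctan2(q[1],q[0])))
q=world(c,np.array((384,292))/1.5,.093)[:2]-O;print(np.hypot(*q),np.degrees(np.arctan2(q[1],q[0])))
rel([pol(.074,155.5,.091,155.5)])
```

```text
0.11039743653543474 92.29224230470447
0.10893544825295337 90.31349928273718
0.07745475522608333 155.10121639856288
t 5.5 tcp [0.4914 0.0255 0.1989] [179.9   0.3 155.2] F [-0.5 -0.1 -0.1] w 0.451
[np.float64(0.1), np.float64(0.0), np.float64(10.8), np.float64(-0.3)]
```

>>> drive_tool(moves=[0.1,0,4,0,0.1,0,8,0,0.1,0,10.8,0,0.1,0,10.8,0,0.1,0,10.8,0])

```text
time_s: 6.0
position: [0.4915, 0.0253, 0.0909]
tcp_rot: [180.0, 0.2, 155.2]
force: [1.0, -0.1, 0.5]
width: 0.448
```

>>> drive_tool(moves=[0,0,0,0,0,0,0,0,0,0,0,0,0,0,0,0], hand=25)

```text
time_s: 6.4
position: [0.4918, 0.0253, 0.0916]
tcp_rot: [179.9, 0.3, 155.2]
force: [-0.1, -1.2, 0.3]
width: 0.253
```

```bash
python3 -c "
from h import *
rel([pol(.074,a,.091,a) for a in range(150,90,-5)])"
```

```text
t 6.4 tcp [0.4918 0.0253 0.0916] [179.9   0.3 155.2] F [-0.1 -1.2  0.3] w 0.253
[np.float64(0.1), np.float64(0.7), np.float64(0.1), np.float64(5.2)]
[np.float64(0.0), np.float64(1.4), np.float64(0.1), np.float64(10.2)]
[np.float64(-0.1), np.float64(2.0), np.float64(0.1), np.float64(15.2)]
[np.float64(-0.3), np.float64(2.6), np.float64(0.1), np.float64(20.2)]
[np.float64(-0.6), np.float64(3.2), np.float64(0.1), np.float64(25.2)]
[np.float64(-0.9), np.float64(3.8), np.float64(0.1), np.float64(30.2)]
[np.float64(-1.2), np.float64(4.3), np.float64(0.1), np.float64(35.2)]
[np.float64(-1.6), np.float64(4.8), np.float64(0.1), np.float64(40.2)]
[np.float64(-2.0), np.float64(5.3), np.float64(0.1), np.float64(45.2)]
[np.float64(-2.5), np.float64(5.8), np.float64(0.1), np.float64(50.2)]
[np.float64(-3.0), np.float64(6.1), np.float64(0.1), np.float64(55.2)]
[np.float64(-3.6), np.float64(6.5), np.float64(0.1), np.float64(60.2)]
```

>>> drive_tool(moves=[0.1,0.7,0,5.2,0,1.4,0,10.2,-0.1,2,0,15.2,-0.3,2.6,0,20.2,-0.6,3.2,0,25.2,-0.9,3.8,0,30.2,-1.2,4.3,0,35.2,-1.6,4.8,0,40.2,-2,5.3,0,45.2,-2.5,5.8,0,50.2,-3,6.1,0,55.2,-3.4,6.4,0,58.2])

```text
time_s: 7.6
position: [0.5492, 0.0693, 0.0919]
tcp_rot: [179.8, 0.1, 96.8]
force: [-2.4, -0.5, -0.8]
width: 0.25
```

>>> drive_tool(moves=[0,0,0,0,0,0,0,0,0,0,0,0], hand=45)

```text
time_s: 7.9
position: [0.5491, 0.0693, 0.0921]
tcp_rot: [179.8, 0.1, 96.9]
force: [0.2, 0.1, 0.3]
width: 0.433
```

>>> drive_tool(moves=[0,0,-4,0,0,0,-8,0,0,0,-8,0])

```text
time_s: 8.2
position: [0.5504, 0.0694, 0.1766]
tcp_rot: [179.3, 0.1, 96.9]
force: [0.7, -0.6, 0.4]
width: 0.449
```

Run:
```python
from h import *
from workcell import monitor,cams
import pickle
rel([pol(.074,93,.2,93)])
s=monitor.read_state();c=wristcam(cams.snapshot("wrist"),s);pickle.dump(c,open("w3.pkl","wb"))
cv2.imwrite("pics/w3.png",cv2.resize(c["frame"][60:,100:420,::-1],None,fx=1.8,fy=1.8,interpolation=cv2.INTER_CUBIC))
for a in(90,93,96): print(a,(px(c,pol(.105,a,.055)[:3])-[100,60])*1.8,(px(c,pol(.074,a,.093)[:3])-[100,60])*1.8,(px(c,pol(.110,a,.061)[:3])-[100,60])*1.8)
```

```text
t 8.2 tcp [0.5504 0.0694 0.1766] [1.793e+02 1.000e-01 9.690e+01] F [ 0.7 -0.6  0.4] w 0.449
[np.float64(-0.0), np.float64(0.4), np.float64(-2.3), np.float64(3.9)]
90 [301.79154416 184.66776851] [296.48799516 270.6550586 ] [303.77275506 176.13313452]
93 [290.32784405 183.60894126] [287.42941955 269.87038601] [291.44141972 174.98687678]
96 [278.80651405 183.14881941] [278.32816128 269.53801029] [279.04652158 174.48755244]
```

View pics/w3.png

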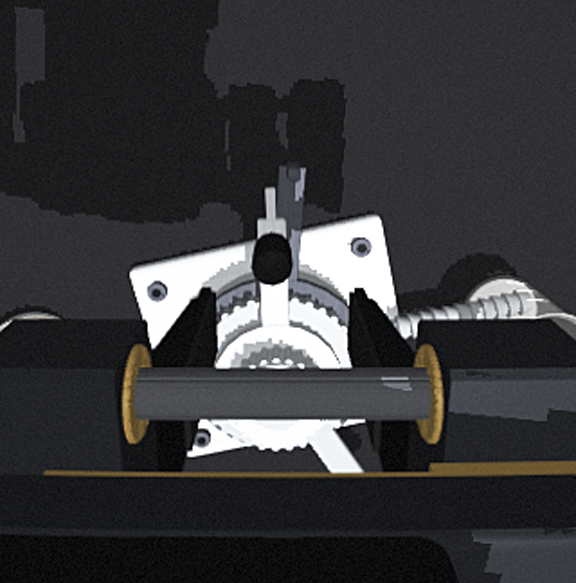

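The pointer tip at (270,188) is about 98.3° and the tab at (293,170) is about 92.7°. So the pointer needs about 5.6° more clockwise. I'll repeat with the same gap, taking the tool from 96.9° to 91.3°.

```bash
python3 -c "
from h import *
rel([pol(.074,97,.091,97),pol(.074,95,.091,95),pol(.074,93,.091,93),pol(.074,91.3,.091,91.3)])"
```

```text
t 8.25 tcp [0.5494 0.0693 0.1743] [1.795e+02 1.000e-01 9.690e+01] F [-0.1 -0.   0.1] w 0.454
[np.float64(-0.0), np.float64(-0.0), np.float64(8.3), np.float64(-0.1)]
[np.float64(-0.0), np.float64(0.2), np.float64(8.3), np.float64(1.9)]
[np.float64(-0.1), np.float64(0.5), np.float64(8.3), np.float64(3.9)]
[np.float64(-0.1), np.float64(0.7), np.float64(8.3), np.float64(5.6)]
```

>>> drive_tool(moves=[0,0,4,0,0,0,8.2,0,0,0,8.2,0,0,0,8.2,0])

```text
time_s: 8.65
position: [0.5498, 0.0693, 0.0919]
tcp_rot: [179.6, 0.1, 96.9]
force: [0.7, -0.0, 0.0]
width: 0.451
```

>>> drive_tool(moves=[0,0,0,0,0,0,0,0,0,0,0,0,0,0,0,0], hand=25)

```text
time_s: 9.05
position: [0.5499, 0.0693, 0.0927]
tcp_rot: [179.6, 0.1, 96.9]
force: [-0.9, -0.8, 0.8]
width: 0.257
```

```bash
python3 -c "
from h import *
rel([pol(.074,95,.091,95),pol(.074,93,.091,93),pol(.074,91.3,.091,91.3)])"
```

```text
t 9.05 tcp [0.5499 0.0693 0.0927] [1.796e+02 1.000e-01 9.690e+01] F [-0.9 -0.8  0.8] w 0.257
[np.float64(-0.0), np.float64(0.2), np.float64(0.2), np.float64(1.9)]
[np.float64(-0.0), np.float64(0.4), np.float64(0.2), np.float64(3.9)]
[np.float64(-0.1), np.float64(0.6), np.float64(0.2), np.float64(5.6)]
```

>>> drive_tool(moves=[0,0.2,0,1.9,0,0.4,0,3.9,-0.1,0.65,0,5.6,-0.1,0.65,0,5.6])

```text
time_s: 9.45
position: [0.5567, 0.0691, 0.0929]
tcp_rot: [179.6, 0.1, 91.3]
force: [-0.6, -0.1, 0.6]
width: 0.252
```

>>> drive_tool(moves=[0,0,0,0,0,0,0,0,0,0,0,0], hand=45)

```text
time_s: 9.75
position: [0.5568, 0.069, 0.093]
tcp_rot: [179.5, 0.1, 91.3]
force: [1.1, 0.6, 0.2]
width: 0.43
```

>>> drive_tool(moves=[0,0,-4,0,0,0,-8,0,0,0,-8,0,0,0,-8,0])

```text
time_s: 10.15
position: [0.5562, 0.0691, 0.1736]
tcp_rot: [179.4, 0.1, 91.3]
force: [-0.1, -0.0, -0.5]
width: 0.45
```

Run:
```python
from h import *
from workcell import monitor,cams
import pickle
rel([pol(.074,93,.2,93)])
s=monitor.read_state();c=wristcam(cams.snapshot("wrist"),s);pickle.dump(c,open("w4.pkl","wb"))
cv2.imwrite("pics/w4.png",cv2.resize(c["frame"][120:260,170:330,::-1],None,fx=4,fy=4,interpolation=cv2.INTER_CUBIC))
for a in(90,93,96): print(a,(px(c,pol(.103,a,.055)[:3])-[170,120])*4,(px(c,pol(.074,a,.093)[:3])-[170,120])*4,(px(c,pol(.110,a,.061)[:3])-[170,120])*4)
```

```text
t 10.15 tcp [0.5562 0.0691 0.1736] [1.794e+02 1.000e-01 9.130e+01] F [-0.1 -0.  -0.5] w 0.45
[np.float64(0.0), np.float64(-0.2), np.float64(-2.6), np.float64(-1.7)]
90 [350.94834659 176.32881739] [349.99779184 361.22852688] [352.14306179 147.48072552]
93 [325.55945883 176.45528243] [329.48503303 361.35522622] [324.23759181 147.61451209]
96 [300.21541348 177.90216308] [309.00784011 362.50333826] [296.38185572 149.20940508]
```

View pics/w4.png

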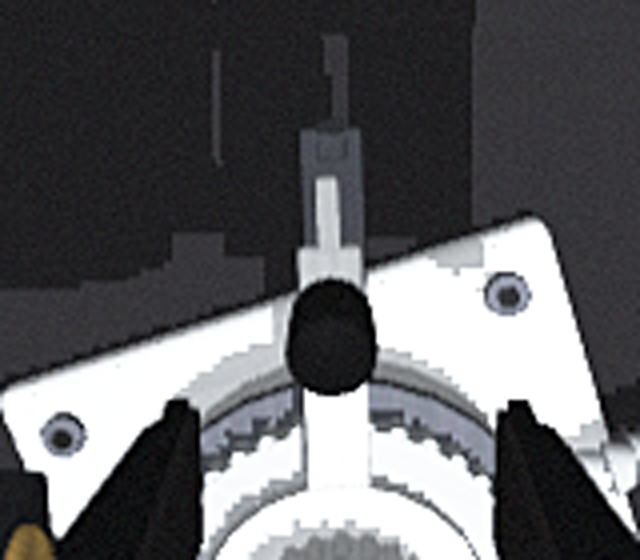

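The pointer tip (327,180) and tab (333,145) are now within about 0.8° (1.5 mm), on the side that the tightening drag would correct. Next, the lever.

```bash
python3 -c "
from h import *
rel([pol(.098,-50.5,.19,129.5)])"
```

```text
t 10.2 tcp [0.5558 0.0691 0.1726] [1.796e+02 1.000e-01 9.130e+01] F [0.2 0.3 0.1] w 0.45
[np.float64(-15.1), np.float64(6.1), np.float64(-1.7), np.float64(-38.2)]
```

>>> drive_tool(moves=[-15.1,6.1,-1.7,-38.2,-15.1,6.1,-1.7,-38.2,-15.1,6.1,-1.7,-38.2,-15.1,6.1,-1.7,-38.2,-15.1,6.1,-1.7,-38.2,-15.1,6.1,-1.7,-38.2,-15.1,6.1,-1.7,-38.2])

```text
time_s: 10.9
position: [0.6197, -0.0802, 0.189]
tcp_rot: [179.8, 0.2, 129.4]
force: [-0.7, 0.8, 0.5]
width: 0.454
```

Run:
```python
from h import *
from workcell import monitor,cams
rel([pol(.098,-50.5,.089,129.5)])
c=cams.snapshot("top");s=monitor.read_state();c=wristcam(cams.snapshot("wrist"),s)
cv2.imwrite("pics/w5.png",cv2.resize(c["frame"][:,:,::-1],(768,576),interpolation=cv2.INTER_CUBIC))
for a in(-54,-51,-48):print(a,px(c,pol(.098,a,.094)[:3])*1.5)
```

```text
t 10.9 tcp [ 0.6197 -0.0802  0.189 ] [179.8   0.2 129.4] F [-0.7  0.8  0.5] w 0.454
[np.float64(-0.0), np.float64(0.1), np.float64(10.0), np.float64(-0.1)]
-54 [371.7659918  306.83276183]
-51 [381.36926038 307.12559128]
-48 [390.97301909 306.93646398]
```

View pics/w5.png

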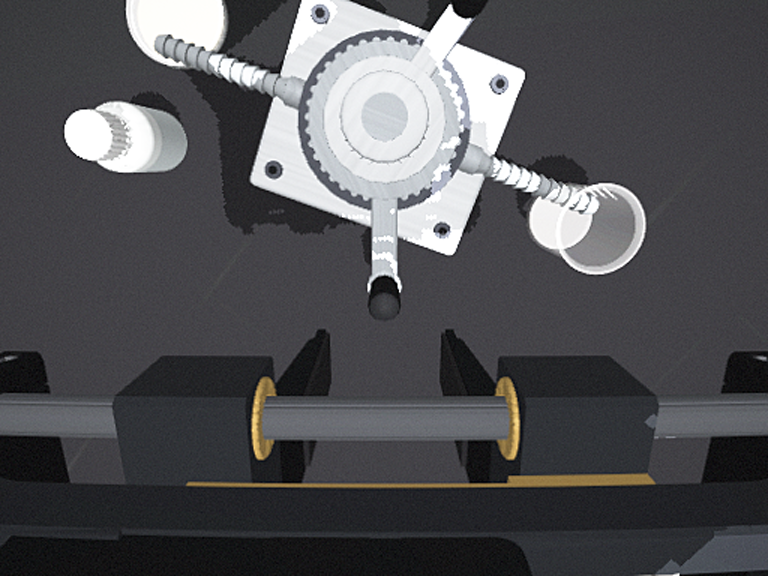

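The lever post at (384,304) lies at about -50°, centred between the fingers, so I'll descend and close the gap.

>>> drive_tool(moves=[0,0.1,4,0,0,0.1,8,0,0,0.1,10,0,0,0.1,10,0,0,0.1,10,0])

```text
time_s: 11.5
position: [0.6215, -0.079, 0.0901]
tcp_rot: [179.7, 0.3, 129.4]
force: [-0.3, -0.2, 0.5]
width: 0.451
```

>>> drive_tool(moves=[0,0,0,0,0,0,0,0,0,0,0,0,0,0,0,0], hand=27)

```text
time_s: 11.9
position: [0.6217, -0.0791, 0.0907]
tcp_rot: [179.7, 0.3, 129.4]
force: [0.1, -1.0, -1.4]
width: 0.275
```

```bash
python3 -c "
from h import *
rel([pol(.098,a,.089,a+180) for a in range(-53,-90,-3)])"
```

```text
t 11.9 tcp [ 0.6217 -0.0791  0.0907] [179.7   0.3 129.4] F [ 0.1 -1.  -1.4] w 0.275
[np.float64(0.0), np.float64(-0.6), np.float64(0.2), np.float64(2.4)]
[np.float64(0.1), np.float64(-1.1), np.float64(0.2), np.float64(5.4)]
[np.float64(0.1), np.float64(-1.6), np.float64(0.2), np.float64(8.4)]
[np.float64(0.2), np.float64(-2.1), np.float64(0.2), np.float64(11.4)]
[np.float64(0.3), np.float64(-2.6), np.float64(0.2), np.float64(14.4)]
[np.float64(0.5), np.float64(-3.1), np.float64(0.2), np.float64(17.4)]
[np.float64(0.6), np.float64(-3.6), np.float64(0.2), np.float64(20.4)]
[np.float64(0.8), np.float64(-4.1), np.float64(0.2), np.float64(23.4)]
[np.float64(1.0), np.float64(-4.5), np.float64(0.2), np.float64(26.4)]
[np.float64(1.3), np.float64(-5.0), np.float64(0.2), np.float64(29.4)]
[np.float64(1.5), np.float64(-5.4), np.float64(0.2), np.float64(32.4)]
[np.float64(1.8), np.float64(-5.9), np.float64(0.2), np.float64(35.4)]
[np.float64(2.1), np.float64(-6.3), np.float64(0.2), np.float64(38.4)]
```

>>> drive_tool(moves=[0,-0.6,0.1,2.4,0.1,-1.1,0.1,5.4,0.1,-1.6,0.1,8.4,0.2,-2.1,0.1,11.4,0.3,-2.6,0.1,14.4,0.5,-3.1,0.1,17.4,0.6,-3.6,0.1,20.4,0.8,-4.1,0.1,23.4,1,-4.5,0.1,26.4,1.3,-5,0.1,29.4,1.5,-5.4,0.1,32.4,1.8,-5.9,0.1,35.4])

```text
time_s: 13.1
position: [0.5658, -0.1025, 0.0899]
tcp_rot: [179.4, 0.1, 93.9]
force: [6.5, 5.1, -0.1]
width: 0.272
```

```bash
python3 -c "
from h import *
rel([pol(.098,a,.089,a+180) for a in (-88,-90,-92,-94,-96,-97,-98,-99,-100)])"
```

```text
t 13.1 tcp [ 0.5658 -0.1025  0.0899] [1.794e+02 1.000e-01 9.390e+01] F [ 6.5  5.1 -0.1] w 0.272
[np.float64(0.0), np.float64(-0.4), np.float64(0.1), np.float64(1.9)]
[np.float64(0.1), np.float64(-0.8), np.float64(0.1), np.float64(3.9)]
[np.float64(0.1), np.float64(-1.1), np.float64(0.1), np.float64(5.9)]
[np.float64(0.1), np.float64(-1.5), np.float64(0.1), np.float64(7.9)]
[np.float64(0.2), np.float64(-1.8), np.float64(0.1), np.float64(9.9)]
[np.float64(0.2), np.float64(-2.0), np.float64(0.1), np.float64(10.9)]
[np.float64(0.2), np.float64(-2.1), np.float64(0.1), np.float64(11.9)]
[np.float64(0.3), np.float64(-2.3), np.float64(0.1), np.float64(12.9)]
[np.float64(0.3), np.float64(-2.5), np.float64(0.1), np.float64(13.9)]
```

>>> drive_tool(moves=[0,-0.4,0,1.9,0.1,-0.8,0,3.9,0.1,-1.1,0,5.9,0.1,-1.5,0,7.9,0.2,-1.8,0,9.9,0.2,-2,0,10.9,0.2,-2,0,10.9])

```text
time_s: 13.8
position: [0.5473, -0.1021, 0.0903]
tcp_rot: [179.1, 0.0, 82.9]
force: [6.5, -0.0, -2.4]
width: 0.271
```

>>> drive_tool(moves=[0,-0.1,0,0,0,-0.2,0,0.5,0,-0.2,0,0.5])

```text
time_s: 14.1
position: [0.5467, -0.1021, 0.0906]
tcp_rot: [178.9, 0.0, 82.4]
force: [7.7, 0.5, -4.1]
width: 0.269
```

>>> drive_tool(moves=[0,-0.1,0,0,0,-0.3,0,1,0,-0.3,0,1])

```text
time_s: 14.4
position: [0.545, -0.102, 0.0909]
tcp_rot: [178.7, 0.0, 81.4]
force: [7.7, -0.5, -4.5]
width: 0.269
```

>>> drive_tool(moves=[0,-0.1,0,0,0,-0.2,0,0.5,0,-0.2,0,0.5])

```text
time_s: 14.7
position: [0.5444, -0.102, 0.0911]
tcp_rot: [178.5, 0.0, 80.8]
force: [7.1, 0.4, -6.4]
width: 0.271
```

>>> drive_tool(moves=[0,-0.2,0,0,0,-0.4,0,0,0,-0.4,0,0,0,-0.4,0,0])

```text
time_s: 15.1
position: [0.5434, -0.1021, 0.0915]
tcp_rot: [178.1, 0.1, 80.8]
force: [16.2, -1.0, -10.0]
width: 0.27
```

Run:
```python
import h
from workcell import cams
import cv2
h.rel([])
c=cams.snapshot("top")
cv2.imwrite("pics/top2.png",cv2.resize(c["frame"][135:265,220:350,::-1],None,fx=4.6,fy=4.6,interpolation=cv2.INTER_CUBIC))
```

```text
t 15.1 tcp [ 0.5434 -0.1021  0.0915] [1.781e+02 1.000e-01 8.080e+01] F [ 16.2  -1.  -10. ] w 0.27
```

The force jumped to 16 N with almost no motion, so the lever is at its stop. I'll back off, open, rise and check.

>>> drive_tool(moves=[0,0.4,0,0,0,0.4,0,0,0,0.4,0,0,0,0.4,0,0], hand=45)

```text
time_s: 15.55
position: [0.5469, -0.1026, 0.0917]
tcp_rot: [178.1, 0.1, 80.8]
force: [-0.7, 0.2, 0.0]
width: 0.448
```

>>> drive_tool(moves=[0,0,-4,0,0,0,-8,0,0,0,-11,0,0,0,-11,0])

```text
time_s: 15.95
position: [0.5444, -0.1022, 0.2055]
tcp_rot: [177.8, 0.1, 80.8]
force: [-0.0, -0.7, -0.7]
width: 0.449
```

```bash
python3 -c "
from h import *
rel([pol(.074,93,.175,91.3)])"
```

```text
t 15.95 tcp [ 0.5444 -0.1022  0.2055] [1.778e+02 1.000e-01 8.080e+01] F [-0.  -0.7 -0.7] w 0.449
[np.float64(17.1), np.float64(-1.8), np.float64(3.0), np.float64(-10.5)]
```

>>> drive_tool(moves=[17.1,-1.8,2.5,-10.5,17.1,-1.8,2.5,-10.5,17.1,-1.8,2.5,-10.5,17.1,-1.8,2.5,-10.5,17.1,-1.8,2.5,-10.5,17.1,-1.8,2.5,-10.5])

```text
time_s: 16.55
position: [0.5545, 0.0693, 0.1789]
tcp_rot: [177.9, 0.5, 91.4]
force: [0.6, -0.8, 0.3]
width: 0.451
```

Run:
```python
from h import *
from workcell import monitor,cams
rel([])
s=monitor.read_state();c=wristcam(cams.snapshot("wrist"),s);t=cams.snapshot("top")
a=cv2.resize(c["frame"][120:260,170:330,::-1],(400,350),interpolation=cv2.INTER_CUBIC)
w=cams.snapshot("scene")["frame"][160:260,180:340,::-1]
b=cv2.resize(w,(400,250),interpolation=cv2.INTER_CUBIC)
b=np.vstack([b,np.zeros((100,400,3),np.uint8)])
cv2.imwrite("pics/w6.png",np.hstack([a,b]))
for g in(90,93,96): print(g,(px(c,pol(.103,g,.055)[:3])-[170,120])*2.5,(px(c,pol(.110,g,.061)[:3])-[170,120])*2.5)
for g in(-90,-93,-96): print("scene lever",g,(px(cams.snapshot("scene"),pol(.098,g,.094)[:3])-[180,160])*2.5+[400,0])
```

```text
t 16.55 tcp [0.5545 0.0693 0.1789] [177.9   0.5  91.4] F [ 0.6 -0.8  0.3] w 0.451
90 [214.75532601 105.56087126] [215.85178911  87.88524607]
93 [199.16703543 105.69191684] [198.72499333  88.0161641 ]
96 [183.59120229 106.63477485] [181.61030883  89.04515888]
scene lever -90 [666.34670704  21.25914492]
scene lever -93 [670.60138618  23.79113126]
scene lever -96 [674.68502747  26.46647483]
```

View pics/w6.png

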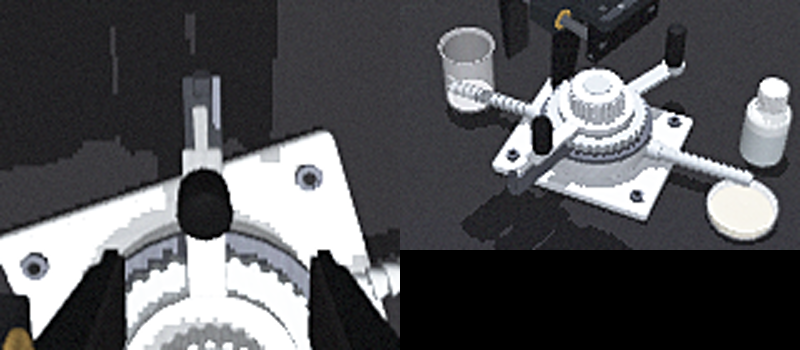

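The tip at (201,110) and tab at (202,80) both read about 92.5°, so they line up. The lever post at (676,28) reads about -96°. As a last check I'll compare the lever area and loose objects with the first pictures, then hand in.

Run:
```python
from h import *
from workcell import cams,monitor,ticket
import pickle
f=lambda a:cv2.cvtColor(a,cv2.COLOR_RGB2GRAY).astype(np.float32)
a=f(pickle.load(open("c0.pkl","rb"))["scene"]["frame"]);b=f(cams.snapshot("scene")["frame"])
ok=True
for n,(x0,x1,y0,y1) in dict(lever=(280,298,168,190),bottle=(314,340,190,228),dish=(302,334,230,256),beaker=(194,220,170,190)).items():
    r=cv2.matchTemplate(b[y0-8:y1+8,x0-8:x1+8],a[y0:y1,x0:x1],cv2.TM_CCOEFF_NORMED);m=cv2.minMaxLoc(r)
    d=np.array(m[3])-8;print(n,"shift px",d,round(m[1],3));ok&=np.abs(d).max()<=1
print(monitor.read_state()["force"])
if ok: print(ticket.finish_job())
```

```text
lever shift px [0 0] 0.995
bottle shift px [0 0] 0.994
dish shift px [0 0] 0.998
beaker shift px [0 0] 0.997
[-0.589261   -0.38308483  0.72162823]
the job is handed in; nothing more can be done
None
```

The valve is reset to its memory mark and the job is handed in; no verdict comes back, so success rests on my own checks below. I swung the lever about 46° (0.8 rad) anticlockwise, turned the pointer clockwise from about 155° to the index in two pushes, then swung the lever back until the force jumped to 16 N at its stop. It took about 17 s of the 48 s allowed.

Last checks:
- **Pointer:** in the wrist view the tip and the index tab both read about 92.5°. That is within 1–2 mm at the tip, against the 6 mm allowed.
- **Lever, bottle, petri dish and beaker:** each shows zero pixel shift from the first scene picture, so the lever is back where it started.
- **Robot:** it stands clear, with only sensor noise on the force reading.

Three small disagreements, none affecting the result:
- The wrist camera put points a few millimetres off the top-camera map.
- The index angle read 92–94° depending on the view.
- The tool kept a tilt of about 2° after the final push.

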